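# Build up the pouch-roll arbor with spacers

## Robot

A 7-joint arm with a two-finger parallel gripper is mounted at the origin on the work surface. World frame = base frame: x ahead of the robot, y to its left, z up, the work surface at z = 0. Lengths are in m, angles in rad, forces in N, time in s.
With the tool pointing down it reaches from about 0.425 to 0.875 m from the base axis. Payload 4.7 kg.
Tool frame: the origin (TCP) lies midway between the tips of the shut fingers; the grasp point (between the pads) lies 19 mm behind it (env.tcp_to_grasp is the distance from the TCP to the grasp point, in m); x points along the fingers, y is the direction in which the jaws open and shut, and the axes are right-handed (so a half turn about x gives the same grasp; the last joint's range is limited). The gripper opens to 87 mm and grips with 3 to 60 N. Pads are 19 mm wide; open, the fingers measure 117 mm over their backs; the gripper's body (75 mm by 190 mm) begins 51 mm behind the grasp point.
Start: joints at [-1.302, 0.321, -0.07, 1.45, 0.023, 1.371, -0.057], TCP at [0.164, 0.629, 0.223] pointing down, gripper open.
Joint ranges: [-2.86, 2.86], [-0.3, 2.09], [-1.38, 1.24], [0.06, 2.45], [-1.56, 4.7], [0.09, 2.05], [-2.69, 2.69]. Speed limits (rad/s): [2.57, 2.57, 3.14, 3.14, 3.14, 3.14, 3.14].

## Interface

Orientations are given as [roll, pitch, yaw] about the fixed x, y, z axes, in that order (R = Rz(yaw) Ry(pitch) Rx(roll)).
In Python, from workcell import monitor, camera, camera_params, workorder, env gives the robot as it stands. The module is installed in compiled form; this text tells all that it offers.
- The arm moves only by the tool step_arm, never from a script. Its argument "series" is a list of rows, each a list of 6 numbers: the shift along the tool's x, y, z in cm, then the turn, a rotation vector about the tool's x, y, z in degrees. A call has 1 to 10 rows; each row shifts and turns the pose as measured when the row begins, along the tool's axes as they then stand; what a row does not reach is not made up. A row lasts 1/10 s, in which the tool goes at most 50 mm and 8.59 degrees, less where a joint would pass 70% of its speed; a pose out of reach is approached as far as the arm can. A call is refused whole if a number of a shift passes 5 or a number of a turn 8.59, either way. A call with a gripper value outside its range is refused whole. "fingers" is the finger opening in cm, from 0 to 8.7, set as the call begins (left out, the last holds). The fingers move at their own pace and stop on an object; the grip force is fixed at half the most. Time passes only in rows, so rows that do not move let the fingers close. It gives the time, the measured TCP pose, the force and the opening at its end, in the units of the state.
- monitor.sense(): the state, without advancing time (a new reading comes with each control period).
- camera(name): name is "scene" or "top" or "wrist"; returns the picture (400x640x3 uint8, red, green, blue); there is no depth.
- camera_params(name): a dict with "fx", "fy", "cx", "cy" (pixels), "distortion" ([k1, k2, p1, p2, k3] as OpenCV has them; the pictures are not rectified), "xyz" and "orientation" of the camera in the world. Camera axes: x right, y down, z forward; pixel columns grow to the right and rows downward; lengths in m; the calibration is good to about 2 mm. A picture is of the moment at which its call begins: read the wrist's pose just before it. camera_params takes no time and is no camera call; for the wrist camera it gives the pose at the moment of the call.
- workorder.finish_job(): hands the job in, once; it reports no verdict.
The state is a dict: "clock": time; "qpos": joint angles; "qvel": joint speeds; "effort": joint torques, N m; "position": TCP position; "ee_rot": TCP orientation; "wrist_force": force on the tool from outside, world axes, zero at the start; "moment": the same for the moment, N m; "finger_gap": opening from 0.0 (shut) to 1.0 (fully open).
Only numpy, scipy, OpenCV 4.12 (cv2) and the standard library are available. Lean on these libraries where they do the work, as an engineer would, in place of code of your own. Each camera call takes 0.05 s, during which the arm holds its last target. There are 200 camera calls.

## Task

Set up the sterilisation-pouch roll holder for the next roll: thread the thick blue spacer ring onto the steel arbor, fully home on its seat, and then the thin green one flat on top of it, and let go. The arbor is sprung and set off-centre in its base, so feel for it: keep each ring level, lower it, do not drop it, and never force it against the holder (30 N at most). Leave the orange spare ring and the other things on the table where they are.

Things in the scene. Friction and masses are not known exactly. Their poses are not given: they have to be found in the camera images.
- holder: Roll holder, fixed to the table: grey square base plate 130 x 130 mm, 14 mm thick, with a central round black boss (44 mm diameter) whose top, 30 mm above the table at rest, is the seat for the rings. From the boss rises a plain steel arbor. Pushing on the holder, boss or arbor with more than 30 N fails. Origin: centre of the base plate's underside, z up.
- seat (a point): Centre of the boss's top face at rest, the seat: 30 mm above the table, on the boss's centre line (so 5 mm from the arbor's axis). Boss and arbor ride together on a spring: they stay up under the rings' weight, begin to sink at 4 N, go down 1 mm for each further 2.5 N, reach a hard stop at 8 mm (24 N), and come back up when let go.
- boss_line (a point): Point on the boss's centre line level with the arbor's flat top at rest, 46 mm above the seat. The vertical arbor (22 mm diameter, top edge chamfered 1.5 mm) is eccentric: its axis is 5 mm from this line, in a horizontal direction that differs each time, unrelated to the holder's axes, and not measured. It does not turn or yield sideways: a ring lowered on this line lands on the arbor's top.
- thick_spacer: Thick blue plastic spacer ring lying flat on the table: 64 mm outer diameter, 25 mm hole (1.5 mm clearance all round on the arbor), 26 mm thick, about 100 g. Origin: centre of its underside; z is the ring's axis, up.
- thin_spacer: Thin green plastic spacer ring lying flat on the table: 52 mm outer diameter, 25 mm hole, 12 mm thick, about 30 g. Origin: centre of its underside; z is the ring's axis, up.
- spare_spacer: Orange spare spacer ring, not needed, to be left alone: 58 mm outer diameter, 25 mm hole, 18 mm thick. Origin: centre of its underside.
- pouch_roll: Light blue pouch roll standing on end, 110 mm diameter, 75 mm tall; leave alone. Origin: centre of its underside.
- brown_bottle: Amber bottle, 60 mm diameter, 150 mm tall; leave alone. Origin: centre of its underside.
- white_jar: White jar, 70 mm diameter, 80 mm tall; leave alone. Origin: centre of its underside.
- glove_carton: Green glove carton, 120 x 220 x 70 mm; leave alone. Origin: centre of its underside.
- bowl: Steel bowl, 110 mm diameter, 45 mm tall; leave alone. Origin: centre of its underside.
- screwdriver: Red-handled screwdriver lying on the table; leave alone. Origin: on its underside.

How it is judged:
By the outcome, as a careful person would: the job done as asked, in the order asked, and still so for the second after the job is handed in, with the robot touching nothing.
It also fails if it takes over 72 s, if anything falls off the work surface, if the arm or the gripper's body presses on something with over 40 N, if the wrist force passes 120 N, or if a joint passes its speed limit or range.

## Working session

There is one attempt and no reset: what is moved stays moved. The work goes in short steps, Python scripts to look and compute and a tool call to move; the robot and the scene stay as the last step left them, time stands still between calls to the robot, and variables do not carry over. Pictures are saved under pics/ and viewed, about 8 in all and at most 12, crops included, and the job is handed in when it is done.

Besides the shell and the picture viewer there is one more tool, called after ">>>" as name(argument=value, ...) on one line, values as JSON. step_arm: Moves the arm, as the interface text tells. Its arguments: {"type":"object","properties":{"series":{"type":"array"},"fingers":{"type":"number"}},"required":["series"]}

```bash
mkdir -p pics; cat > h.py <<'E'
import numpy as np, cv2
from scipy.spatial.transform import Rotation as R
from workcell import monitor, camera, camera_params, workorder, env
def K(p): return np.array([[p['fx'],0,p['cx']],[0,p['fy'],p['cy']],[0,0,1.]]), np.array(p['distortion'],float)
def Rc(p): 
    o=np.array(p['orientation'],float); return o if o.shape==(3,3) else R.from_euler('xyz',o).as_matrix()
def plane(p,uv,z):
    k,d=K(p); n=cv2.undistortPoints(np.array(uv,float).reshape(-1,1,2),k,d)[:,0]
    r=np.c_[n,np.ones(len(n))]@Rc(p).T; c=np.array(p['xyz'])
    return c+r*((z-c[2])/r[:,2])[:,None]
def proj(p,X):
    k,d=K(p); r=Rc(p).T; t=-r@np.array(p['xyz'])
    return cv2.projectPoints(np.array(X,float).reshape(-1,3),cv2.Rodrigues(r)[0],t,k,d)[0][:,0]
def save(n,im): cv2.imwrite('pics/'+n,cv2.cvtColor(im,cv2.COLOR_RGB2BGR))
E
python3 - <<'E'
from h import *
s=monitor.sense(); print({k:np.round(v,3).tolist() for k,v in s.items()}, env.tcp_to_grasp)
for n in ('top','scene'):
    im=camera(n); save(n+'0.png',im); print(n,camera_params(n))
p=camera_params('wrist'); save('wrist0.png',camera('wrist')); print(p)
E
```

```text
{'clock': 0.0, 'qpos': [-1.302, 0.322, -0.07, 1.452, 0.023, 1.371, -0.057], 'qvel': [-0.001, 0.0, -0.0, -0.0, 0.001, 0.001, 0.0], 'effort': [0.001, -49.129, -0.403, -31.252, -0.064, 0.044, 0.0], 'position': [0.164, 0.628, 0.221], 'ee_rot': [-1.515, 1.569, -1.77], 'wrist_force': [0.274, -0.923, 0.128], 'moment': [0.053, -0.014, 0.006], 'finger_gap': 0.999} 0.0187
top {'fx': 361.72717471827434, 'fy': 361.72717471827434, 'cx': 319.4218197900917, 'cy': 204.8603645142973, 'distortion': array([-0.02728435,  0.        ,  0.        ,  0.        ,  0.        ]), 'xyz': array([0.52319096, 0.01685611, 1.03808132]), 'orientation': array([-3.06956776, -0.0091707 , -1.57940057])}
scene {'fx': 386.44650623579673, 'fy': 386.44650623579673, 'cx': 316.0740023656849, 'cy': 195.47599545296796, 'distortion': array([-0.03983091,  0.        ,  0.        ,  0.        ,  0.        ]), 'xyz': array([1.17041247, 0.7445535 , 0.74268332]), 'orientation': array([-2.17244075e+00, -2.16464953e-03,  2.46165923e+00])}
{'fx': 325.6179582184825, 'fy': 325.6179582184825, 'cx': 317.6659113381061, 'cy': 200.67319508903668, 'distortion': array([-0.06702727,  0.        ,  0.        ,  0.        ,  0.        ]), 'xyz': array([0.096171  , 0.64645351, 0.38285208]), 'orientation': array([2.88509377e+00, 1.58434978e-03, 1.31649761e+00])}
```

View pics/top0.png

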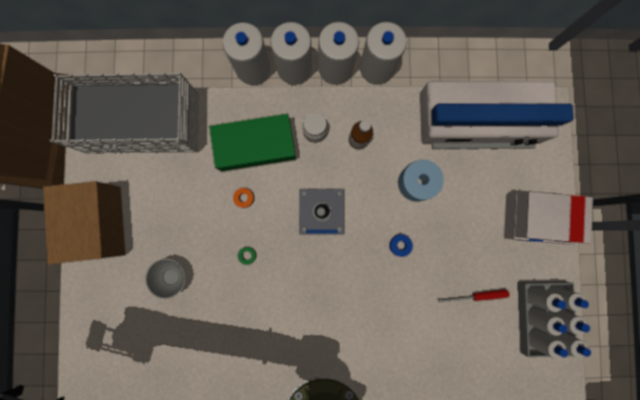

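View pics/scene0.png

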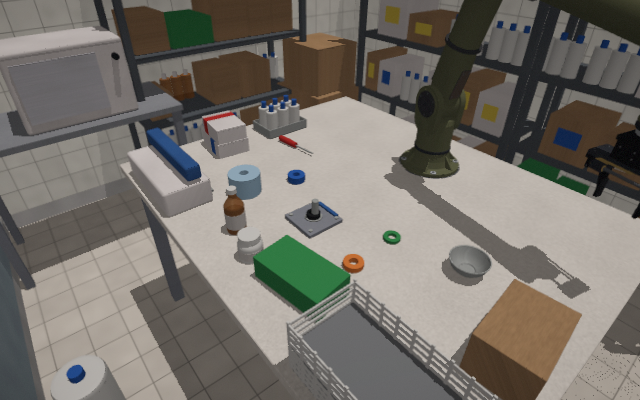

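The top view shows the blue ring at (401,245), green at (247,256), holder at (322,211) and orange at (243,198). The scene view agrees.

```bash
python3 - <<'E'
from h import *
hs={}
def blob(im,lo,hi,near):
    m=cv2.inRange(cv2.cvtColor(im,cv2.COLOR_RGB2HSV),lo,hi)
    n,l,st,c=cv2.connectedComponentsWithStats(m)
    i=min([i for i in range(1,n) if st[i,4]>20],key=lambda i:np.hypot(*(c[i]-near)))
    cn=cv2.findContours((l==i).astype('uint8'),cv2.RETR_EXTERNAL,cv2.CHAIN_APPROX_NONE)[0][0]
    x,y,w,h=cv2.boundingRect(cn); return (x+(w-1)/2,y+(h-1)/2),(w,h)
B=((100,120,50),(125,255,255));G=((60,80,30),(90,255,255))
P={}
for n,q in (('top',{'b':(401,245),'g':(247,256)}),('scene',{'b':(297,177),'g':(392,237)})):
    im=cv2.cvtColor(cv2.imread(f'pics/{n}0.png'),cv2.COLOR_BGR2RGB);p=camera_params(n)
    for k,z,r in (('b',.013,B),('g',.006,G)):
        c,wh=blob(im,*r,q[k]); print(n,k,c,wh,plane(p,[c],z)[0].round(4))
    if n=='top':
        print('plate',plane(p,[(299.5,189.5),(344.5,189.5),(345,233.5),(299.5,233.5)],.014).round(4), plane(p,[(322,211)],.03))
        save('crop.png',cv2.resize(im[180:245,290:355],None,fx=8,fy=8,interpolation=2))
s=monitor.sense();M=R.from_euler('xyz',s['ee_rot']).as_matrix();print(M.round(3))
p=camera_params('wrist');print('cam in tool',(M.T@(p['xyz']-s['position'])).round(4),(M.T@Rc(p)).round(3))
E
```

```text
top b (400.5, 245.0) (22, 21) [ 0.4814 -0.2216  0.013 ]
top g (246.5, 255.5) (18, 16) [0.4555 0.2145 0.006 ]
plate [[ 0.6413  0.0632  0.014 ]
 [ 0.6403 -0.065   0.014 ]
 [ 0.5153 -0.0647  0.014 ]
 [ 0.5164  0.0637  0.014 ]] [[ 5.78607714e-01 -6.24180648e-05  3.00000000e-02]]
scene b (296.0, 176.5) (17, 14) [ 0.4814 -0.2198  0.013 ]
scene g (391.0, 237.0) (17, 13) [0.4587 0.2147 0.006 ]
[[-0.     0.252  0.968]
 [-0.001  0.968 -0.252]
 [-1.    -0.001  0.   ]]
cam in tool [-0.1613  0.     -0.0699] [[-0.    -0.254  0.967]
 [ 1.     0.     0.   ]
 [-0.     0.967  0.254]]
```

View pics/crop.png

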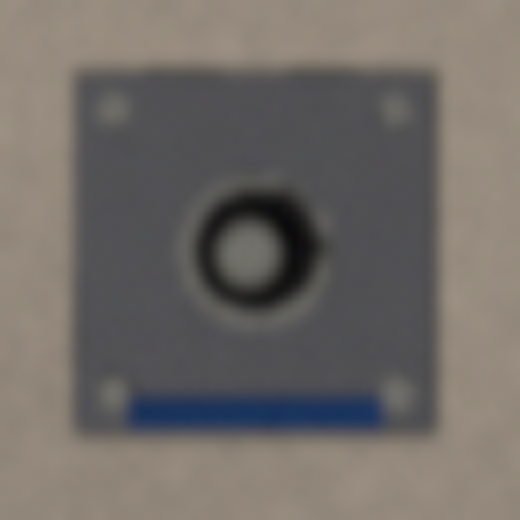

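Plate centre is about (0.579, 0). First I level the yaw and move towards the holder.

>>> step_arm(series=[[0, 0, 0, -7.3, 0, 0], [0, 0, 0, -7.3, 0, 0], [0, -3.2, 3.4, 0, 0, 0], [0, -3.2, 3.4, 0, 0, 0], [0, -3.2, 3.4, 0, 0, 0], [0, -3.2, 3.4, 0, 0, 0], [0, -3.2, 3.4, 0, 0, 0], [0, -3.2, 3.4, 0, 0, 0], [0, -3.2, 3.4, 0, 0, 0], [0, 0, 0, 0, 0, 0]])

```text
clock: 1.15
position: [0.41, 0.3985, 0.2164]
ee_rot: [-2.114, 1.563, -2.097]
wrist_force: [0.3, -0.9, -0.4]
finger_gap: 1.002
```

>>> step_arm(series=[[0, -4.4, 1, 0, 0, 0], [0, -4.4, 1, 0, 0, 0], [0, -4.4, 1, 0, 0, 0], [0, -4.4, 1, 0, 0, 0], [0, -4.4, 1, 0, 0, 0], [0, -4.4, 1, 0, 0, 0], [0, -4.4, 1, 0, 0, 0], [0, -4.4, 1, 0, 0, 0], [0, -4.4, 1, 0, 0, 0], [0, 0, 0, 0, 0, 0]])

```text
clock: 2.15
position: [0.5068, -0.0075, 0.2161]
ee_rot: [-2.222, 1.562, -2.207]
wrist_force: [0.7, 0.1, -0.0]
finger_gap: 0.998
```

```bash
cat >> h.py <<'E'
def st():
    s=monitor.sense(); M=R.from_euler('xyz',s['ee_rot']).as_matrix()
    print('t',round(s['clock'],2),'pos',np.round(s['position'],4),'x',M[:,0].round(3),'y',M[:,1].round(3),'F',np.round(s['wrist_force'],1)); return s,M
E
python3 - <<'E'
from h import *
s,M=st(); p=camera_params('wrist'); im=camera('wrist'); save('w1.png',im); np.save('w1.npy',p,allow_pickle=True)
print(proj(p,[[.579,0,.03],[.579,0,.076]]))
E
```

```text
t 2.15 pos [ 0.5068 -0.0075  0.2161] x [-0.005 -0.007 -1.   ] y [-0.016  1.    -0.007] F [ 0.7  0.1 -0. ]
[[324.02923773 244.83243672]
 [324.57273584 262.12088946]]
```

View pics/w1.png

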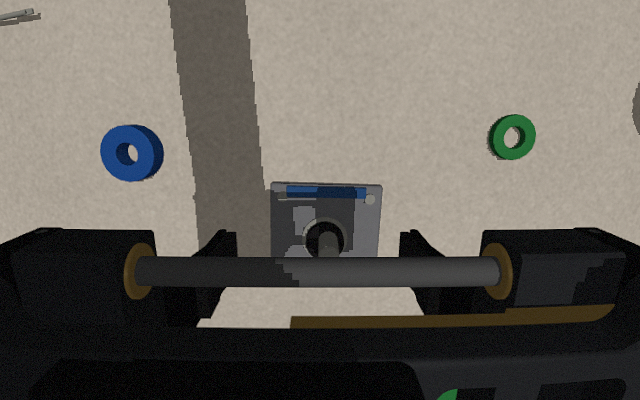

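The wrist camera sees mostly the side towards the base (blue ring at (131,153), green at (513,137)). The gripper partly hides the holder at (323,237), so I move further out for a clear view.

>>> step_arm(series=[[0, 0.2, 4.3, 0, -0.15, 0.2], [0, 0.2, 4.3, 0, -0.15, 0.2], [0, 0.3, 4.3, -0.9, 0, 0], [0, 0, 0, 0, 0, 0]])

```text
clock: 2.6
position: [0.636, 0.0133, 0.2113]
ee_rot: [2.275, 1.56, 2.316]
wrist_force: [0.2, 0.0, -1.0]
finger_gap: 1.004
```

```bash
python3 - <<'E'
from h import *
s,M=st(); p=camera_params('wrist'); im=camera('wrist'); save('w2.png',im); np.save('w2.npy',p,allow_pickle=True)
u,v=proj(p,[[.579,0,.03]])[0].astype(int); print(u,v); x0,y0=u-60,v-60
save('w2c.png',cv2.resize(im[y0:y0+110,x0:x0+120],None,fx=5,fy=5,interpolation=cv2.INTER_CUBIC)); print(x0,y0)
E
```

```text
t 2.6 pos [0.636  0.0133 0.2113] x [-0.007  0.008 -1.   ] y [-0.041  0.999  0.008] F [ 0.2  0.  -1. ]
305 129
245 69
```

View pics/w2c.png

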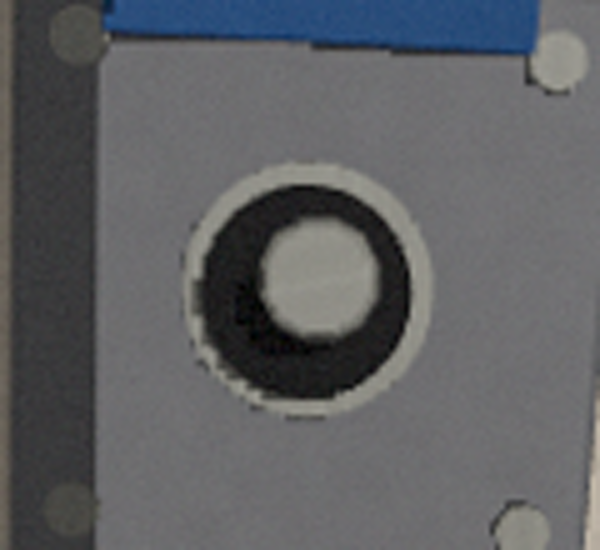

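Clear view of the holder: arbor top at crop (320,277), boss at crop (307,292).

```bash
python3 - <<'E'
from h import *
p=np.load('w2.npy',allow_pickle=True).item(); im=cv2.imread('pics/w2.png')
g=cv2.cvtColor(im,cv2.COLOR_BGR2GRAY)
big=cv2.resize(g[69:179,245:365],None,fx=5,fy=5,interpolation=cv2.INTER_CUBIC)
m=((big>70)*255).astype('uint8')
l=cv2.connectedComponents(m)[1]; a=(l==l[277,320]).astype('uint8')
f=lambda c:((np.array(c)+.5)/5-.5+[245,69])
ea=cv2.fitEllipse(max(cv2.findContours(a,0,1)[0],key=len)); print('arbor',ea,f(ea[0]))
d=cv2.connectedComponents(((big<60)*255).astype('uint8'))[1]
b=(d==d[292,230]).astype('uint8'); c=max(cv2.findContours(b,0,1)[0],key=len); hb=cv2.fitEllipse(cv2.convexHull(c)); print('boss',hb,cv2.boundingRect(c),f(hb[0]))
ua,ub=f(ea[0]),f(hb[0])
A=plane(p,[ua],.076)[0];B=plane(p,[ub],.03)[0]; print(A,B,A-B,np.hypot(*(A-B)[:2]))
# blue & green refined from w1
p1=np.load('w1.npy',allow_pickle=True).item(); h=cv2.cvtColor(cv2.imread('pics/w1.png'),cv2.COLOR_BGR2HSV)
for n,lo,hi,q,z in (('b',(100,120,50),(125,255,255),(131,153),.013),('g',(60,80,30),(90,255,255),(513,137),.006)):
    m=cv2.inRange(h,lo,hi); k,l,stt,c=cv2.connectedComponentsWithStats(m); i=min(range(1,k),key=lambda i:np.hypot(*(c[i]-q))+(stt[i,4]<200)*999)
    x,y,w,hh,_=stt[i]; print(n,stt[i],plane(p1,[(x+(w-1)/2,y+(hh-1)/2)],z))
E
```

```text
arbor ((319.7409973144531, 277.59149169921875), (118.35602569580078, 120.87385559082031), 169.45118713378906) [308.54819946 124.11829834]
boss ((304.2706604003906, 292.83319091796875), (211.0414276123047, 215.03697204589844), 22.50106430053711) (198, 186, 212, 213) [305.45413208 127.16663818]
[0.57281574 0.00397255 0.076     ] [5.76869111e-01 6.76790137e-05 3.00000000e-02] [-0.00405338  0.00390487  0.046     ] 0.005628311161729519
b [ 100  125   63   57 2666] [[ 0.47879192 -0.22305907  0.013     ]]
g [ 489  114   47   46 1379] [[0.45309511 0.21364945 0.006     ]]
```

>>> step_arm(series=[[0, -3.8, -1.5, 2.4, -0.4, -0.45], [0, -3.8, -1.5, 0, 0, 0], [0, -3.8, -1.5, 0, 0, 0], [0, -3.8, -1.5, 0, 0, 0], [0, -3.8, -1.5, 0, 0, 0], [0, -3.8, -1.5, 0, 0, 0], [0, 0, 0, 0, 0, 0]])

```text
clock: 3.35
position: [0.5373, -0.2112, 0.2106]
ee_rot: [2.055, 1.561, 2.066]
wrist_force: [0.1, -0.3, -0.3]
finger_gap: 0.999
```

```bash
cat >> h.py <<'E'
B=((100,120,50),(125,255,255));G=((60,80,30),(90,255,255))
def ring(im,rng,p,guess,ztop,D):
    """centre of ring from hole+outline: circle of the outer silhouette's near-top edge; returns bbox- and hole-based centres"""
    m=cv2.inRange(cv2.cvtColor(im,cv2.COLOR_RGB2HSV),*rng); k,l,t,c=cv2.connectedComponentsWithStats(m)
    q=proj(p,[list(guess)+[ztop/2]])[0]
    i=min([i for i in range(1,k) if t[i,4]>300],key=lambda i:np.hypot(*(c[i]-q)))
    cn,h=cv2.findContours((l==i).astype('uint8'),cv2.RETR_CCOMP,cv2.CHAIN_APPROX_NONE)
    o=max(cn,key=cv2.contourArea); e=cv2.fitEllipse(o); W=plane(p,[e[0]],ztop/2)[0]
    print('outer',np.round(e[0],1),np.round(e[1],1),'->',W.round(4)); return W
E
python3 - <<'E'
from h import *
s,M=st(); p=camera_params('wrist'); im=camera('wrist'); save('w3.png',im)
W=ring(im,B,p,(.479,-.223),.026,.064); print('dworld cm',((W-s['position'])*100).round(2), 'tool cm', (M.T@(W-s['position'])*100).round(2))
for _ in range(5): camera('top'); st()
E
```

```text
t 3.35 pos [ 0.5373 -0.2112  0.2106] x [-0.005  0.009 -1.   ] y [-0.012  1.     0.009] F [ 0.1 -0.3 -0.3]
outer [306.2 126.4] [58.6 60. ] -> [ 0.4779 -0.2222  0.013 ]
dworld cm [ -5.94  -1.1  -19.76] tool cm [19.77 -1.21 -5.86]
t 3.45 pos [ 0.5402 -0.2049  0.2102] x [-0.004  0.013 -1.   ] y [-0.019  1.     0.013] F [ 0.7  0.  -1. ]
t 3.5 pos [ 0.5412 -0.2033  0.21  ] x [-0.004  0.013 -1.   ] y [-0.022  1.     0.013] F [ 0.4  1.  -0.5]
t 3.55 pos [ 0.5417 -0.2026  0.2098] x [-0.004  0.013 -1.   ] y [-0.024  1.     0.013] F [-0.5  0.5 -0.1]
t 3.6 pos [ 0.542  -0.2024  0.2097] x [-0.004  0.012 -1.   ] y [-0.024  1.     0.012] F [0.2 0.8 0.7]
t 3.65 pos [ 0.5421 -0.2026  0.2096] x [-0.005  0.012 -1.   ] y [-0.025  1.     0.012] F [ 0.6 -0.3  0.1]
```

View pics/w3.png

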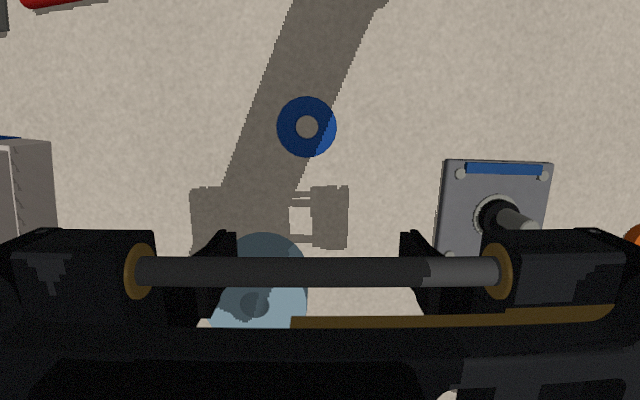

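Blue ring is at (306,126), i.e. (0.478, -0.222). I descend in stages, squaring up the tool.

>>> step_arm(series=[[2, -0.5, -1.5, 1.4, -0.3, -0.7], [3.5, -0.5, -1.7, 0, 0, 0], [3.5, -0.5, -1.7, 0, 0, 0], [3, -0.5, -1.6, 0, 0, 0], [1.5, 0, 0, 0, 0, 0], [0, 0, 0, 0, 0, 0], [0, 0, 0, 0, 0, 0]])

```text
clock: 4.35
position: [0.4806, -0.2136, 0.0705]
ee_rot: [-0.004, 1.567, 0.014]
wrist_force: [0.1, -0.1, 0.5]
finger_gap: 1.002
```

```bash
python3 - <<'E'
from h import *
s,M=st(); print((M.T@(np.array([.478,-.2222,.004])-s['position'])*100).round(2))
E
```

```text
t 4.35 pos [ 0.4806 -0.2136  0.0705] x [ 0.003  0.    -1.   ] y [-0.017  1.    -0.   ] F [ 0.1 -0.1  0.5]
[ 6.65 -0.85 -0.3 ]
```

>>> step_arm(series=[[1.5, -0.5, -0.2, 1, 0.2, 0], [2, -0.3, -0.1, 0, 0, 0], [1.5, -0.1, 0, 0, 0, 0], [1, 0, 0, 0, 0, 0], [0.4, 0, 0, 0, 0, 0], [0, 0, 0, 0, 0, 0]])

```text
clock: 4.95
position: [0.484, -0.2233, 0.0065]
ee_rot: [-0.336, 1.562, -0.334]
wrist_force: [-0.3, 0.5, 1.5]
finger_gap: 0.998
```

```bash
python3 - <<'E'
from h import *
s,M=st(); print((M.T@(np.array([.478,-.2222,.004])-s['position'])*100).round(2))
E
```

```text
t 4.95 pos [ 0.484  -0.2233  0.0065] x [ 0.008 -0.003 -1.   ] y [-0.002  1.    -0.003] F [-0.3  0.5  1.5]
[ 0.25  0.11 -0.6 ]
```

>>> step_arm(series=[[0.1, 0.1, -0.6, 0, 0.5, 0.2], [0, 0, 0, 0, 0, 0]])

```text
clock: 5.15
position: [0.4783, -0.2225, 0.0062]
ee_rot: [1.564, 1.57, 1.566]
wrist_force: [-0.5, 0.6, 0.4]
finger_gap: 1.004
```

```bash
python3 - <<'E'
from h import *
s,M=st(); print((M.T@(np.array([.478,-.2222,.004])-s['position'])*100).round(2))
E
```

```text
t 5.15 pos [ 0.4783 -0.2225  0.0062] x [ 0.  0. -1.] y [-0.002  1.     0.   ] F [-0.5  0.6  0.4]
[ 0.22  0.03 -0.03]
```

>>> step_arm(series=[[0.3, 0, 0, 0, 0, 0], [0, 0, 0, 0, 0, 0]])

```text
clock: 5.35
position: [0.479, -0.2226, 0.004]
ee_rot: [0.185, 1.569, 0.187]
wrist_force: [-0.3, -0.2, -1.4]
finger_gap: 1.0
```

>>> step_arm(series=[[0, 0, 0, 0, 0, 0], [0, 0, 0, 0, 0, 0], [0, 0, 0, 0, 0, 0], [0, 0, 0, 0, 0, 0], [0, 0, 0, 0, 0, 0]], fingers=5.5)

```text
clock: 5.85
position: [0.4796, -0.2226, 0.0046]
ee_rot: [0.082, 1.567, 0.084]
wrist_force: [-1.2, -0.5, 0.0]
finger_gap: 0.719
```

>>> step_arm(series=[[-0.5, 0, 0, 0, 0, 0], [-1.5, 0, 0, 0, 0, 0], [-2.5, 0, 0, 0, 0, 0], [-2.5, 0, 0, 0, 0, 0], [-2.5, 0, 0, 0, 0, 0], [-1.5, 0, 0, 0, 0, 0], [-0.5, 0, 0, 0, 0, 0], [0, 0, 0, 0, 0, 0]])

```text
clock: 6.65
position: [0.4783, -0.2235, 0.129]
ee_rot: [-0.004, 1.567, -0.004]
wrist_force: [0.5, -0.1, -1.3]
finger_gap: 0.716
```

```bash
python3 - <<'E'
from h import *
s,M=st(); print(s['finger_gap']*87,(M.T@(np.array([.5748,.0034,.1])-s['position'])*100).round(2))
p=camera_params('top');im=camera('top')
c=proj(p,[[.478,-.222,.12]])[0].astype(int);print(c)
m=cv2.inRange(cv2.cvtColor(im,cv2.COLOR_RGB2HSV),*B); print('blue px by wrist view', [ (t[:4].tolist(),t[4]) for t in cv2.connectedComponentsWithStats(cv2.inRange(cv2.cvtColor(camera('wrist'),cv2.COLOR_RGB2HSV),*B))[2][1:] if t[4]>50])
E
```

```text
t 6.65 pos [ 0.4783 -0.2235  0.129 ] x [ 0.004 -0.    -1.   ] y [ 0.  1. -0.] F [ 0.5 -0.1 -1.3]
62.32439633563149 [ 2.94 22.69  9.64]
[410 247]
blue px by wrist view [([252, 189, 132, 68], np.int32(6124)), ([548, 235, 22, 11], np.int32(136)), ([260, 287, 117, 29], np.int32(2660))]
```

```bash
cat >> h.py <<'E'
def held(rng,rad,tip,th,name):
    s,M=st(); p=camera_params('wrist'); im=camera('wrist'); save(name,im)
    m=cv2.inRange(cv2.cvtColor(im,cv2.COLOR_RGB2HSV),*rng); k,l,t,c=cv2.connectedComponentsWithStats(m)
    i=1+np.argmax(t[1:,4]); print('bbox',t[i])
    a=np.linspace(0,2*np.pi,361)
    for dz in (-.004,-.002,0,.002,.004):
        X=np.array([[h,rad*np.sin(q),dz+rad*np.cos(q)] for h in (tip,tip-th) for q in a])
        uv=proj(p,X@M.T+s['position']); print(dz,'min row',uv[:,1].min().round(1),'cols',uv[:,0].min().round(1),uv[:,0].max().round(1))
E
python3 - <<'E'
from h import *
held(B,.032,.004,.026,'w4.png')
E
```

```text
t 6.75 pos [ 0.4776 -0.2232  0.1277] x [ 0.002  0.    -1.   ] y [-0.  1.  0.] F [0.4 0.  0. ]
bbox [ 252  190  132   67 6125]
-0.004 min row 183.0 cols 248.5 385.6
-0.002 min row 186.8 cols 248.7 385.4
0 min row 190.6 cols 249.0 385.1
0.002 min row 194.3 cols 249.2 384.9
0.004 min row 198.0 cols 249.5 384.6
```

View pics/w4.png

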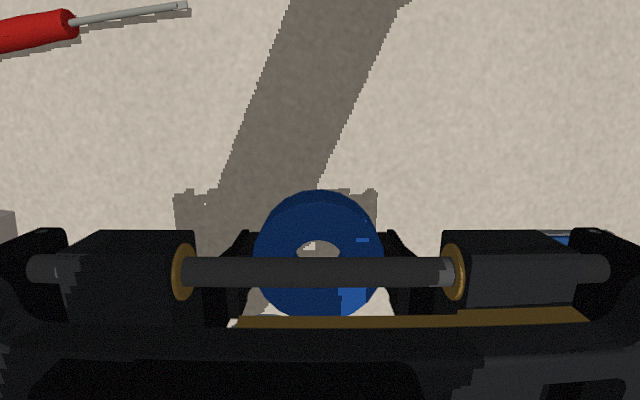

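Blue ring is held level; its near edge at row 190 means it is centred on the TCP to about 1 mm. Now I carry it over the arbor.

>>> step_arm(series=[[0, 2, 0.9, 0, 0, 0], [0, 3.5, 1.5, 0, 0, 0], [0, 4, 1.7, 0, 0, 0], [0, 4, 1.7, 0, 0, 0], [0, 4, 1.7, 0, 0, 0], [0, 3, 1.2, 0, 0, 0], [0, 1.5, 0.6, 0, 0, 0], [0, 0, 0, 0, 0, 0], [0, 0, 0, 0, 0, 0]])

```text
clock: 7.7
position: [0.5666, 0.0008, 0.1159]
ee_rot: [-2.931, 1.552, -2.939]
wrist_force: [-0.7, -1.1, -1.7]
finger_gap: 0.721
```

```bash
cat >> h.py <<'E'
def go(x,y,z):
    s,M=st(); w=np.cross(M[:,0],[0,0,-1])+np.array([0,0,1])*np.arctan2(M[0,1],M[1,1])
    print('move cm',(M.T@(np.array([x,y,z])-s['position'])*100).round(2),'turn',np.degrees(M.T@w).round(2),'gap',round(s['finger_gap']*87,1),'mom',np.round(s['moment'],2))
E
python3 - <<'E'
from h import *
go(.574,.0035,.09)
E
```

```text
t 7.7 pos [0.5666 0.0008 0.1159] x [-0.018 -0.004 -1.   ] y [ 0.008  1.    -0.004] F [-0.7 -1.1 -1.7]
move cm [2.57 0.29 0.79] turn [-0.43 -1.03  0.21] gap 62.7 mom [-0.01 -0.01  0.02]
```

>>> step_arm(series=[[0.5, 0.3, 0.8, -0.4, -1, 0.2], [0.5, 0, 0, 0, 0, 0], [0.5, 0, 0, 0, 0, 0], [0, 0, 0, 0, 0, 0]])

```text
clock: 8.1
position: [0.5733, -0.0034, 0.0991]
ee_rot: [-1.798, 1.569, -1.808]
wrist_force: [-0.2, -0.2, -0.8]
finger_gap: 0.717
```

```bash
python3 - <<'E'
from h import *
go(.574,.0035,.084)
E
```

```text
t 8.1 pos [ 0.5733 -0.0034  0.0991] x [-0.001 -0.002 -1.   ] y [ 0.009  1.    -0.002] F [-0.2 -0.2 -0.8]
move cm [1.5  0.69 0.07] turn [-0.54 -0.03  0.13] gap 62.4 mom [ 0.02  0.06 -0.03]
```

>>> step_arm(series=[[0.4, 0.6, 0.1, -0.5, 0, 0.1], [0.3, 0, 0, 0, 0, 0], [0, 0, 0, 0, 0, 0], [0, 0, 0, 0, 0, 0]])

```text
clock: 8.5
position: [0.5742, 0.0021, 0.0915]
ee_rot: [-2.564, 1.57, -2.566]
wrist_force: [-0.0, -0.5, -1.2]
finger_gap: 0.717
```

```bash
python3 - <<'E'
from h import *
go(.574,.0035,.084)
E
```

```text
t 8.5 pos [0.5742 0.0021 0.0915] x [-0. -0. -1.] y [ 0.001  1.    -0.   ] F [-0.  -0.5 -1.2]
move cm [ 0.75  0.14 -0.02] turn [-0.08 -0.03  0.02] gap 62.4 mom [-0.02  0.06 -0.  ]
```

>>> step_arm(series=[[0.3, 0.15, 0, 0, 0, 0], [0.3, 0, 0, 0, 0, 0], [0, 0, 0, 0, 0, 0]])

```text
clock: 8.8
position: [0.5744, 0.004, 0.0853]
ee_rot: [-1.246, 1.571, -1.247]
wrist_force: [0.2, -0.1, -1.0]
finger_gap: 0.718
```

```bash
python3 - <<'E'
from h import *
go(.574,.0035,.08)
E
```

```text
t 8.8 pos [0.5744 0.004  0.0853] x [ 0. -0. -1.] y [ 0.001  1.    -0.   ] F [ 0.2 -0.1 -1. ]
move cm [ 0.53 -0.05 -0.04] turn [-0.06  0.    0.01] gap 62.4 mom [0.06 0.08 0.04]
```

>>> step_arm(series=[[0.3, -0.05, -0.04, 0, 0, 0], [0.2, 0, 0, 0, 0, 0], [0.2, 0, 0, 0, 0, 0]])

```text
clock: 9.1
position: [0.5743, 0.0034, 0.0781]
ee_rot: [-0.198, 1.57, -0.199]
wrist_force: [-0.5, 0.3, -1.6]
finger_gap: 0.719
```

>>> step_arm(series=[[0.15, 0, 0, 0, 0, 0], [0.1, 0, 0, 0, 0, 0]])

```text
clock: 9.3
position: [0.5741, 0.0033, 0.075]
ee_rot: [-0.925, 1.57, -0.926]
wrist_force: [0.6, 0.1, -0.6]
finger_gap: 0.716
```

```bash
python3 - <<'E'
from h import *
go(.574,.0035,.075)
E
```

```text
t 9.3 pos [0.5741 0.0033 0.075 ] x [ 0. -0. -1.] y [ 0.001  1.    -0.   ] F [ 0.6  0.1 -0.6]
move cm [ 0.    0.02 -0.01] turn [-0.06  0.01  0.02] gap 62.3 mom [ 0.02 -0.01 -0.04]
```

>>> step_arm(series=[[0.2, 0, 0, 0, 0, 0], [0.2, 0, 0, 0, 0, 0], [0.2, 0, 0, 0, 0, 0]])

```text
clock: 9.6
position: [0.5743, 0.0033, 0.0688]
ee_rot: [-0.333, 1.57, -0.334]
wrist_force: [0.6, 0.8, -1.5]
finger_gap: 0.714
```

>>> step_arm(series=[[0.3, 0, 0, 0, 0, 0], [0.3, 0, 0, 0, 0, 0]])

```text
clock: 9.8
position: [0.5744, 0.0034, 0.0624]
ee_rot: [-0.119, 1.57, -0.121]
wrist_force: [0.3, -1.4, -1.6]
finger_gap: 0.716
```

```bash
python3 - <<'E'
from h import *
go(.574,.0035,.034)
E
```

```text
t 9.8 pos [0.5744 0.0034 0.0624] x [ 0.001 -0.    -1.   ] y [ 0.001  1.    -0.   ] F [ 0.3 -1.4 -1.6]
move cm [ 2.84  0.01 -0.04] turn [-0.06  0.06  0.01] gap 62.3 mom [ 0.01 -0.01  0.02]
```

Threaded with no contact force. I continue down towards the seat, expected at TCP z ≈ 0.034.

>>> step_arm(series=[[0.4, 0, -0.04, 0, 0.05, 0], [0.4, 0, 0, 0, 0, 0], [0.4, 0, 0, 0, 0, 0], [0.3, 0, 0, 0, 0, 0]])

```text
clock: 10.2
position: [0.5738, 0.0034, 0.0458]
ee_rot: [-2.679, 1.57, -2.681]
wrist_force: [0.3, 1.3, -1.2]
finger_gap: 0.717
```

>>> step_arm(series=[[0.3, 0, 0, 0, 0, 0], [0.3, 0, 0, 0, 0, 0]])

```text
clock: 10.4
position: [0.5738, 0.0034, 0.0392]
ee_rot: [-2.71, 1.57, -2.711]
wrist_force: [0.1, 0.6, -2.0]
finger_gap: 0.719
```

>>> step_arm(series=[[0.2, 0, 0, 0, 0, 0], [0.1, 0, 0, 0, 0, 0]])

```text
clock: 10.6
position: [0.5735, 0.0033, 0.0355]
ee_rot: [-2.802, 1.57, -2.803]
wrist_force: [0.6, -0.8, -0.9]
finger_gap: 0.717
```

>>> step_arm(series=[[0.1, 0, 0, 0, 0, 0], [0.1, 0, 0, 0, 0, 0]])

```text
clock: 10.8
position: [0.5735, 0.0033, 0.034]
ee_rot: [-3.018, 1.569, -3.02]
wrist_force: [-2.2, 0.4, 5.1]
finger_gap: 0.718
```

>>> step_arm(series=[[0.1, 0, 0, 0, 0, 0], [0, 0, 0, 0, 0, 0]])

```text
clock: 11.0
position: [0.5736, 0.0033, 0.0341]
ee_rot: [2.882, 1.569, 2.881]
wrist_force: [-2.4, -1.0, 4.3]
finger_gap: 0.723
```

Seated at TCP z = 0.034 with about 5 N upward force, as expected. Release, then rise straight up.

>>> step_arm(series=[[0, 0, 0, 0, 0, 0], [0, 0, 0, 0, 0, 0], [0, 0, 0, 0, 0, 0], [0, 0, 0, 0, 0, 0], [0, 0, 0, 0, 0, 0]], fingers=8.0)

```text
clock: 11.5
position: [0.5748, 0.0034, 0.0339]
ee_rot: [0.15, 1.569, 0.149]
wrist_force: [1.6, 0.7, 0.1]
finger_gap: 0.911
```

>>> step_arm(series=[[-0.5, 0, 0, 0, 0, 0], [-1, 0, 0, 0, 0, 0], [-2, 0, 0, 0, 0, 0], [-3, 0, 0, 0, 0, 0], [-4, 0, 0, 0, 0, 0], [-4, 0, 0, 0, 0, 0], [-2, 0, 0, 0, 0, 0], [-1, 0, 0, 0, 0, 0], [0, 0, 0, 0, 0, 0]])

```text
clock: 12.4
position: [0.5743, 0.0026, 0.2205]
ee_rot: [0.098, 1.567, 0.096]
wrist_force: [-0.6, 0.5, -0.1]
finger_gap: 0.919
```

```bash
python3 - <<'E'
from h import *
go(.515,.225,.21)
E
```

```text
t 12.4 pos [0.5743 0.0026 0.2205] x [ 0.004  0.    -1.   ] y [0.003 1.    0.   ] F [-0.6  0.5 -0.1]
move cm [ 1.04 22.23 -5.99] turn [-0.15  0.22 -0.02] gap 79.9 mom [-0.01 -0.06  0.  ]
```

>>> step_arm(series=[[0.2, 2.2, -0.6, 0, 0.2, 0], [0.2, 4, -1.1, 0, 0, 0], [0.2, 4, -1.1, 0, 0, 0], [0.2, 4, -1.1, 0, 0, 0], [0, 4, -1, 0, 0, 0], [0, 2, -0.5, 0, 0, 0], [0, 0.5, -0.1, 0, 0, 0], [0, 0, 0, 0, 0, 0], [0, 0, 0, 0, 0, 0]], fingers=7.5)

```text
clock: 13.3
position: [0.5135, 0.211, 0.2004]
ee_rot: [-2.535, 1.554, -2.545]
wrist_force: [-0.3, -0.1, 0.3]
finger_gap: 0.86
```

```bash
python3 - <<'E'
from h import *
p=camera_params('wrist'); im=camera('wrist'); save('w5.png',im)
W=ring(im,G,p,(.453,.214),.012,.052); go(W[0],W[1],.06)
t=camera('top'); ring(t,B,camera_params('top'),(.575,.002),.086,.064); save('t5.png',cv2.resize(t[160:280,200:360],None,fx=4,fy=4,interpolation=2))
E
```

```text
outer [321.2 127.6] [47.  47.6] -> [0.4535 0.2138 0.006 ]
t 13.35 pos [0.5137 0.2106 0.2005] x [-0.014 -0.01  -1.   ] y [ 0.01  1.   -0.01] F [ 0.6 -0.6 -0.1]
move cm [14.13  0.4  -5.83] turn [-0.58 -0.81  0.55] gap 74.8 mom [ 0.01 -0.04 -0.05]
outer [320.8 211.8] [21.9 22.7] -> [0.5756 0.0035 0.043 ]
```

View pics/t5.png

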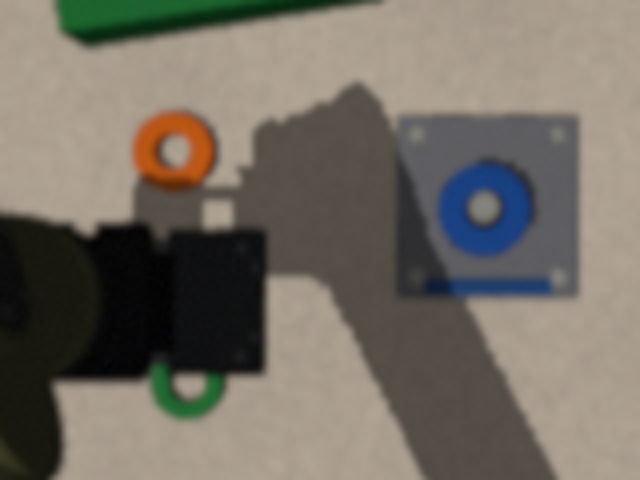

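Blue sits on the arbor at crop (485,207). Green ring is at (0.4535, 0.2138). Descending.

>>> step_arm(series=[[2, 0.4, -1.8, -0.6, -0.8, 0.5], [4, 0, -2, 0, 0, 0], [4, 0, -1.5, 0, 0, 0], [3, 0, -0.6, 0, 0, 0], [1, 0, 0, 0, 0, 0], [0, 0, 0, 0, 0, 0], [0, 0, 0, 0, 0, 0]])

```text
clock: 14.1
position: [0.4613, 0.2059, 0.0606]
ee_rot: [0.169, 1.56, 0.151]
wrist_force: [0.4, 0.0, 0.2]
finger_gap: 0.864
```

```bash
python3 - <<'E'
from h import *
go(.454,.2138,.002)
E
```

```text
t 14.1 pos [0.4613 0.2059 0.0606] x [ 0.01   0.002 -1.   ] y [0.018 1.    0.002] F [0.4 0.  0.2]
move cm [ 5.86  0.77 -0.8 ] turn [-1.02  0.6  -0.09] gap 75.1 mom [ 0.01 -0.06  0.01]
```

>>> step_arm(series=[[0.5, 0.8, -0.8, -1, 0.6, -0.1], [1, 0, 0, 0, 0, 0], [1.3, 0, 0, 0, 0, 0], [1, 0, 0, 0, 0, 0], [0, 0, 0, 0, 0, 0]])

```text
clock: 14.6
position: [0.4574, 0.2166, 0.0237]
ee_rot: [0.578, 1.563, 0.578]
wrist_force: [-0.7, -0.5, -0.1]
finger_gap: 0.861
```

```bash
python3 - <<'E'
from h import *
go(.454,.2138,.002)
E
```

```text
t 14.6 pos [0.4574 0.2166 0.0237] x [ 0.006  0.004 -1.   ] y [-0.     1.     0.004] F [-0.7 -0.5 -0.1]
move cm [ 2.17 -0.29 -0.35] turn [ 0.03  0.37 -0.24] gap 74.9 mom [-0.05  0.01 -0.03]
```

>>> step_arm(series=[[0.3, -0.3, -0.35, 0, 0.4, -0.2], [0.6, 0, 0, 0, 0, 0], [0.6, 0, 0, 0, 0, 0], [0.3, 0, 0, 0, 0, 0], [0, 0, 0, 0, 0, 0]])

```text
clock: 15.1
position: [0.4535, 0.2129, 0.0037]
ee_rot: [-2.983, 1.569, -2.983]
wrist_force: [-0.6, -0.2, -1.2]
finger_gap: 0.862
```

```bash
python3 - <<'E'
from h import *
go(.454,.2138,.002)
E
```

```text
t 15.1 pos [0.4535 0.2129 0.0037] x [-0.002 -0.    -1.   ] y [ 0.  1. -0.] F [-0.6 -0.2 -1.2]
move cm [0.17 0.09 0.05] turn [-0.   -0.1   0.02] gap 75.0 mom [-0.03  0.01  0.  ]
```

>>> step_arm(series=[[0.2, 0.1, 0.05, 0, -0.1, 0], [0, 0, 0, 0, 0, 0]])

```text
clock: 15.3
position: [0.4543, 0.2141, 0.0017]
ee_rot: [-0.05, 1.57, -0.05]
wrist_force: [-0.6, -0.0, 0.7]
finger_gap: 0.863
```

>>> step_arm(series=[[0, 0, 0, 0, 0, 0], [0, 0, 0, 0, 0, 0], [0, 0, 0, 0, 0, 0], [0, 0, 0, 0, 0, 0], [0, 0, 0, 0, 0, 0], [0, 0, 0, 0, 0, 0]], fingers=4.3)

```text
clock: 15.9
position: [0.4548, 0.2145, 0.0024]
ee_rot: [0.42, 1.569, 0.42]
wrist_force: [-0.4, -0.2, -0.3]
finger_gap: 0.576
```

```bash
python3 - <<'E'
from h import *
go(.454,.2138,.1)
E
```

```text
t 15.9 pos [0.4548 0.2145 0.0024] x [ 0.002  0.001 -1.   ] y [-0.     1.     0.001] F [-0.4 -0.2 -0.3]
move cm [-9.76 -0.06 -0.06] turn [ 0.    0.09 -0.04] gap 50.1 mom [ 0.01 -0.02  0.01]
```

>>> step_arm(series=[[-0.5, 0, 0, 0, 0, 0], [-1.5, 0, 0, 0, 0, 0], [-2.5, 0, 0, 0, 0, 0], [-2.5, 0, 0, 0, 0, 0], [-2.5, 0, 0, 0, 0, 0], [-2, 0, 0, 0, 0, 0], [-0.5, 0, 0, 0, 0, 0], [0, 0, 0, 0, 0, 0]])

```text
clock: 16.7
position: [0.4538, 0.2136, 0.1278]
ee_rot: [-0.607, 1.57, -0.608]
wrist_force: [-0.4, -0.7, -0.6]
finger_gap: 0.582
```

```bash
python3 - <<'E'
from h import *
held(G,.026,.0024,.012,'w6.png'); go(.574,.0035,.12)
E
```

```text
t 16.7 pos [0.4538 0.2136 0.1278] x [ 0. -0. -1.] y [ 0.001  1.    -0.   ] F [-0.4 -0.7 -0.6]
bbox [ 268  202  100   55 3376]
-0.004 min row 195.0 cols 265.4 368.8
-0.002 min row 198.8 cols 265.6 368.6
0 min row 202.5 cols 265.8 368.4
0.002 min row 206.2 cols 265.9 368.3
0.004 min row 209.9 cols 266.1 368.1
t 16.75 pos [0.4536 0.2135 0.1273] x [-0.    -0.001 -1.   ] y [ 0.001  1.    -0.001] F [ 0.4 -0.1 -0.9]
move cm [  0.74 -20.99  12.05] turn [-0.04 -0.01  0.04] gap 50.6 mom [ 0.04 -0.02  0.  ]
```

View pics/w6.png

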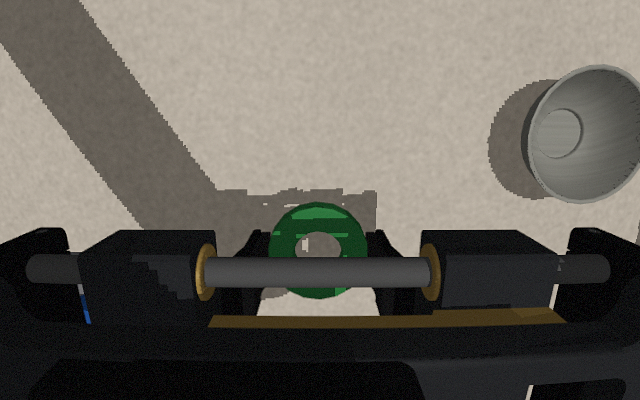

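Green is held level and centred like the blue (near edge at row 202). Same target TCP over the arbor.

>>> step_arm(series=[[0, -2, 1.2, 0, 0, 0], [0, -3.3, 1.9, 0, 0, 0], [0, -3.7, 2.1, 0, 0, 0], [0, -3.7, 2.1, 0, 0, 0], [0, -3.7, 2.1, 0, 0, 0], [0, -2.5, 1.4, 0, 0, 0], [0, -1, 0.6, 0, 0, 0], [0, 0, 0, 0, 0, 0], [0, 0, 0, 0, 0, 0]])

```text
clock: 17.65
position: [0.5639, 0.0096, 0.1145]
ee_rot: [-2.821, 1.551, -2.815]
wrist_force: [-0.5, -0.3, -0.5]
finger_gap: 0.575
```

```bash
python3 - <<'E'
from h import *
go(.574,.0035,.09)
E
```

```text
t 17.65 pos [0.5639 0.0096 0.1145] x [-0.018 -0.006 -1.   ] y [-0.006  1.    -0.006] F [-0.5 -0.3 -0.5]
move cm [ 2.44 -0.6   1.06] turn [ 0.35 -1.06  0.36] gap 50.0 mom [ 0.02 -0.    0.04]
```

>>> step_arm(series=[[0.5, -0.5, 1, 0.3, -1, 0.4], [0.5, 0, 0, 0, 0, 0], [0.3, 0, 0, 0, 0, 0], [0, 0, 0, 0, 0, 0], [0, 0, 0, 0, 0, 0]])

```text
clock: 18.15
position: [0.5724, 0.0111, 0.0991]
ee_rot: [2.033, 1.566, 2.042]
wrist_force: [-0.3, 0.5, -0.0]
finger_gap: 0.578
```

```bash
python3 - <<'E'
from h import *
go(.574,.0035,.085)
E
```

```text
t 18.15 pos [0.5724 0.0111 0.0991] x [-0.002  0.004 -1.   ] y [-0.009  1.     0.004] F [-0.3  0.5 -0. ]
move cm [ 1.41 -0.77  0.16] turn [ 0.53 -0.13 -0.25] gap 50.3 mom [-0.    0.02 -0.03]
```

>>> step_arm(series=[[0.4, -0.7, 0.15, 0.5, -0.1, -0.25], [0.2, 0, 0, 0, 0, 0], [0, 0, 0, 0, 0, 0], [0, 0, 0, 0, 0, 0]])

```text
clock: 18.55
position: [0.5742, 0.0038, 0.093]
ee_rot: [-0.467, 1.57, -0.467]
wrist_force: [-1.8, -0.6, -0.5]
finger_gap: 0.576
```

```bash
python3 - <<'E'
from h import *
go(.574,.0035,.08)
E
```

```text
t 18.55 pos [0.5742 0.0038 0.093 ] x [ 0. -0. -1.] y [-0.  1. -0.] F [-1.8 -0.6 -0.5]
move cm [ 1.3  -0.03 -0.02] turn [0.01 0.02 0.01] gap 50.1 mom [-0.01 -0.01 -0.03]
```

Aligned. Lowering; a missed arbor would show as contact at TCP z ≈ 0.078.

>>> step_arm(series=[[0.3, -0.03, -0.02, 0, 0, 0], [0.3, 0, 0, 0, 0, 0], [0.3, 0, 0, 0, 0, 0], [0.2, 0, 0, 0, 0, 0]])

```text
clock: 18.95
position: [0.5743, 0.0035, 0.0816]
ee_rot: [0.11, 1.57, 0.111]
wrist_force: [-0.3, -0.6, 0.1]
finger_gap: 0.574
```

>>> step_arm(series=[[0.2, 0, 0, 0, 0, 0], [0.2, 0, 0, 0, 0, 0], [0.2, 0, 0, 0, 0, 0]])

```text
clock: 19.25
position: [0.5742, 0.0036, 0.0748]
ee_rot: [0.066, 1.57, 0.067]
wrist_force: [0.7, 0.4, -0.4]
finger_gap: 0.579
```

Past the top without contact. The seat on the blue ring is expected at TCP z ≈ 0.058.

>>> step_arm(series=[[0.3, 0, 0, 0, 0, 0], [0.3, 0, 0, 0, 0, 0], [0.3, 0, 0, 0, 0, 0]])

```text
clock: 19.55
position: [0.5743, 0.0037, 0.0652]
ee_rot: [0.155, 1.57, 0.155]
wrist_force: [-0.3, -0.6, -0.3]
finger_gap: 0.577
```

>>> step_arm(series=[[0.2, 0, 0, 0, 0, 0], [0.2, 0, 0, 0, 0, 0]])

```text
clock: 19.75
position: [0.5742, 0.0036, 0.0605]
ee_rot: [0.109, 1.57, 0.11]
wrist_force: [0.3, -0.6, -0.5]
finger_gap: 0.575
```

>>> step_arm(series=[[0.1, 0, 0, 0, 0, 0], [0.1, 0, 0, 0, 0, 0]])

```text
clock: 19.95
position: [0.5741, 0.0036, 0.0582]
ee_rot: [-0.004, 1.57, -0.004]
wrist_force: [0.2, -0.5, 2.9]
finger_gap: 0.579
```

>>> step_arm(series=[[0.1, 0, 0, 0, 0, 0], [0, 0, 0, 0, 0, 0]])

```text
clock: 20.15
position: [0.5741, 0.0036, 0.058]
ee_rot: [0.934, 1.57, 0.934]
wrist_force: [-2.3, 0.3, 3.9]
finger_gap: 0.577
```

Contact at z = 0.058 with 4 N. Release and retreat.

>>> step_arm(series=[[0, 0, 0, 0, 0, 0], [0, 0, 0, 0, 0, 0], [0, 0, 0, 0, 0, 0], [0, 0, 0, 0, 0, 0], [0, 0, 0, 0, 0, 0]], fingers=7.0)

```text
clock: 20.65
position: [0.5746, 0.0037, 0.0578]
ee_rot: [0.198, 1.569, 0.198]
wrist_force: [-0.2, 0.3, -0.1]
finger_gap: 0.79
```

>>> step_arm(series=[[-0.5, 0, 0, 0, 0, 0], [-1, 0, 0, 0, 0, 0], [-2, 0, 0, 0, 0, 0], [-3, 0, 0, 0, 0, 0], [-4, 0, 0, 0, 0, 0], [-3, 0, 1.5, 0, 0, 0], [-1, 0, 2.5, 0, 0, 0], [0, 0, 1.5, 0, 0, 0], [0, 0, 0, 0, 0, 0], [0, 0, 0, 0, 0, 0]])

```text
clock: 21.65
position: [0.6309, 0.003, 0.2162]
ee_rot: [0.15, 1.564, 0.15]
wrist_force: [-0.3, 0.6, -0.5]
finger_gap: 0.805
```

```bash
python3 - <<'E'
from h import *
s,M=st(); p=camera_params('wrist'); im=camera('wrist')
u,v=proj(p,[[.574,.0035,.06]])[0].astype(int); sc=camera('scene'); a=im[max(v-70,0):v+70,u-80:u+80]; q=proj(camera_params('scene'),[[.574,.0035,.05]])[0].astype(int); b=sc[q[1]-50:q[1]+50,q[0]-60:q[0]+60]
a=cv2.resize(a,(400,350)); b=cv2.resize(b,(400,350),interpolation=2); save('end.png',np.hstack([a,b]))
W=ring(im,G,p,(.574,.0035),.124,.052); W=ring(im,B,p,(.574,.0035),.086,.064)
E
```

```text
t 21.65 pos [0.6309 0.003  0.2162] x [ 0.007  0.001 -1.   ] y [0.    1.    0.001] F [-0.3  0.6 -0.5]
outer [318.1 127.2] [53.9 54.5] -> [0.5727 0.0039 0.062 ]
outer [317.7 125.8] [64.1 65.2] -> [0.572  0.0036 0.043 ]
```

View pics/end.png

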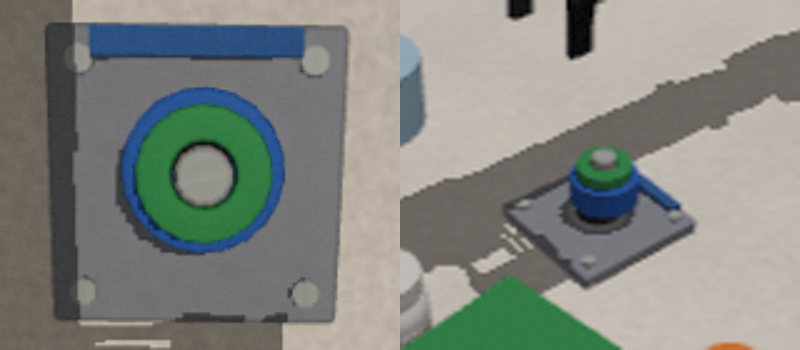

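Both rings are on the arbor, green flat on blue, with the arbor through the green's hole at (205,175). The gripper is clear, so I hand in.

```bash
python3 -c "
from workcell import workorder; print(workorder.finish_job())"
```

```text
the job is handed in; nothing more can be done
None
```

The blue ring is threaded onto the arbor and home on its seat, with the green ring flat on top. Both are released, and the job was handed in at about 22 s.

- **Seating:** both rings went down the arbor without meeting resistance. They landed at the heights expected for home: TCP z 0.034 for blue and 0.058 for green.
- **Force:** the readings after each move showed at most about 5 N on landing, against the 30 N limit. Forces in between were not recorded.
- **Final pictures:** the wrist and scene views show the rings stacked level and concentric, with the arbor through the hole and the gripper well clear. I moved only the two rings. I did not re-measure the orange ring or the other objects.
- **Disagreements:** the wrist camera put ring positions about 1–1.5 mm off along x compared with the view of the held ring, so I aimed between the two. The gripper's opening also read about 1.7 mm less than the ring diameters. Neither affected the fit.

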